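# Pin the mould bridge, then draw the core rod to its ring and hold it

### The job

Get the casting mould ready for pouring: drop the two brass-headed locating pins, one by one, fully home into the two holes at the ends of the mould's aluminium bridge. Then take the core rod by its black knob, draw it straight up 30 mm through its guide block, until the lower edge of its red ring is just level with the top of the block, without pulling the rod out. Finish while still gripping the rod steady at that height, so that I can tighten the thumbscrew; leave the tub, the plaster moulding and the cork block where they are.

Things in the scene. Friction and masses are not known exactly. Their poses are not given: they have to be found in the camera images.
- mould: Casting mould, fixed, upright: white plaster jacket 116 x 176 mm on a plywood board, with a round pink-lined cavity, open above on both sides of a flat aluminium bridge, 36 mm wide, which runs along the mould's y axis; bridge top 94 mm above the table. On the bridge's middle stands a grey guide block 30 x 40 mm, 30 mm high. Origin: centre of the board's underside, on the table; z up.
- bridge_hole_a (a point): Mouth centre of the pin hole at the +y end of the bridge, on the bridge's top face, 72 mm from the core rod's axis; hole 11.5 mm across, chamfered, over 60 mm deep, vertical.
- bridge_hole_b (a point): The same at the -y end of the bridge.
- guide_mouth (a point): Centre of the guide block's bore at the block's top, 124 mm above the table. Bore 15.2 mm wide, vertical, 42 mm long through block and bridge, on the core rod's axis. A small brass thumbscrew stands out 34 mm from this axis on the block's -x side, below the block's top; it stays as it is.
- core: Loose core rod, 0.22 kg: steel, 14 mm across, 145 mm long with its knob, standing in the guide block, foot on the cavity's floor. It slides freely in the guide and drops back if let go. A red ring 5 mm wide, hidden in the block at first, has its lower edge 67 mm above the foot. Origin at the foot, z along the rod to the knob.
- core_knob (a point): Centre of the core rod's black round knob, 28 mm across, 32 mm high; 129 mm above the foot. At first it is 156 mm above the table, with 16 mm of bare rod between block and knob. The red ring's lower edge is level with the block's top when this point is 186 mm above the table.
- pin_rack: Wooden block 46 x 140 x 45 mm, fixed to the table, long axis y; the two locating pins stand in its two holes, at y = +40 and -40 mm. Origin: centre of the underside.
- pin_a_head (a point): Grasp point of one locating pin, in its brass head 18 mm across, 32 mm high; below the head a collar 21 x 4 mm and a steel shank 10 mm across, 40 mm long, tip tapered. The point is on the axis, 62 mm above the tip, 22 mm above the collar's underside, 14 mm below the top; 67 mm above the table in the rack, 116 mm when home (collar on the bridge). 0.07 kg; z along the pin to the head.
- pin_b_head (a point): The same point of the other, identical pin; either pin may go into either hole.
- tub_centre (a point): Centre of the open white plaster tub, 104 mm across, 94 mm high; a bystander.
- moulding_centre (a point): Centre of the loose white piece of bead moulding, 34 x 120 x 29 mm; a bystander.
- cork_centre (a point): Centre of the cork sanding block, 36 x 62 x 26 mm; a bystander.

How it is judged:
By the outcome, as a careful person would: the job done as asked, in the order asked, and still so for the second after the job is handed in, while the arm keeps its last pose, push and grip.
It also fails if it takes over 61 s, if anything falls off the work surface, if the arm or the gripper's body presses on something with over 40 N, if the wrist force passes 120 N, or if a joint passes its speed limit or range.

### The arm

A 6-joint arm with a two-finger parallel gripper is mounted at the origin on a cart in front of the work surface, level with it; the furniture and walls round the work are solid. World frame = base frame: x ahead of the robot, y to its left, z up, the work surface at z = 0. Lengths are in m, angles in degrees, forces in N, time in s.
With the tool pointing down it reaches from about 0.4 to 0.825 m from the base axis. Payload 7 kg.
Tool frame: the origin (TCP) lies midway between the tips of the shut fingers; the grasp point (between the pads) lies 19 mm behind it; z points along the fingers, y is the line along which they close (so a half turn about z gives the same grasp; the last joint's range is limited). The gripper opens to 88 mm and grips with 3 to 60 N. Pads are 19 mm wide; open, the fingers measure 130 mm over their backs; the gripper's body (78 mm by 193 mm) begins 47 mm behind the grasp point.
Start: joints at [87.668, 20.546, 0.682, 0, -70.136, -16.507], TCP at [0.218, 0.639, 0.227] pointing down, gripper open.
Joint ranges: [-176.03, 176.03], [-82.01, 121.73], [-58.28, 71.71], [-173.87, 95.51], [-174.79, -0.11], [-173.66, 173.66]. Speed limits (degrees/s): [136.94, 136.94, 172.46, 180, 180, 180].

### API

Orientations are given as [roll, pitch, yaw] about the fixed x, y, z axes, in that order (R = Rz(yaw) Ry(pitch) Rx(roll)).
In Python, from plant import telemetry, viewer, workorder gives the robot as it stands. The module is installed in compiled form; this text tells all that it offers.
- The arm moves only by the tool carry_out, never from a script. Its argument "rows" is a list of rows, each a list of 6 numbers: the shift along the tool's x, y, z in m, then the turn, a rotation vector about the tool's x, y, z in rad. In form: [[tx, ty, tz, ax, ay, az], ...]. A call has 1 to 8 rows; each row is the pose to reach, as a shift and turn from the pose commanded when the call began, along the tool's axes at that moment; what a row does not reach only later rows make up. A row lasts 1/8 s, in which the tool goes at most 62.5 mm and 10.7 degrees, less where a joint would pass 70% of its speed; a pose out of reach is approached as far as the arm can. A call with a gripper value outside its range is refused whole. "grip" is the gripper's target within -1 to 1 (fully open at 1, half-way at 0, shut at -1), set as the call begins (left out, the last holds). The fingers move at their own pace and stop on an object; the grip force is fixed at half the most. Time passes only in rows, so rows that repeat a pose let the fingers close. It gives the time, the measured TCP pose, the force, the opening and the grip force at its end, in the units of the state.
- telemetry.get_obs(): the state, without advancing time (a new reading comes with each control period).
- viewer.snapshot(name): name is "scene" or "side" or "wrist"; returns the picture (420x560x3 uint8, red, green, blue); there is no depth.
- viewer.camera_info(name): a dict with "intrinsics" (3x3 intrinsics, pixels), "extrinsics" (4x4, takes a point from camera to world coordinates); the wrist camera has in their place "tool_from_camera" (4x4, takes a point from camera to tool coordinates, whose origin is the TCP and whose axes are the flange's). Camera axes: x right, y down, z forward; pixel columns grow to the right and rows downward; lengths in m; the calibration is good to about 2 mm. The wrist camera is an equidistant fisheye: a pixel r from the principal point sees the ray r / f radians off the axis. A picture is of the moment at which its call begins: read the wrist's pose just before it. camera_info takes no time and is no camera call.
- workorder.close_job(): hands the job in; it is judged then, once.
The state is a dict: "clock": time; "joint_pos": joint angles; "qvel": joint speeds; "tau": joint torques, N m; "tool_pos": TCP position; "orientation": TCP orientation; "force": force on the tool from outside, world axes, zero at the start; "moment": the same for the moment, N m; "opening": finger opening in m; "gripper_force": force on a finger pad.
Only numpy, scipy, OpenCV 4.12 (cv2) and the standard library are available. Lean on these libraries where they do the work, as an engineer would, in place of code of your own. Each camera call takes 0.05 s, during which the arm holds its last target. There are 200 camera calls.

## Working session

There is one attempt and no reset: what is moved stays moved. The work goes in short steps, Python scripts to look and compute and a tool call to move; the robot and the scene stay as the last step left them, time stands still between calls to the robot, and variables do not carry over. Pictures are saved under pics/ and viewed, at most 12 in all, crops included, and the job is handed in when it is done.

Besides the shell and the picture viewer there is one more tool, called as a command line: name --pt "numbers of a row" for each row, then --argument value for the rest. carry_out: Moves the arm, as the interface text tells. Its arguments: {"type":"object","properties":{"rows":{"type":"array"},"grip":{"type":"number"}},"required":["rows"]}

```bash
mkdir -p pics
cat > h.py <<'E'
import numpy as np, cv2
from plant import telemetry, viewer, workorder
from scipy.spatial.transform import Rotation as R
def snap(name,f):
    im=viewer.snapshot(name); cv2.imwrite('pics/'+f,im[:,:,::-1]); return im
def ray(name,uv,obs=None):
    c=viewer.camera_info(name);K=np.array(c["intrinsics"]);
    x=(uv[0]-K[0,2])/K[0,0]; y=(uv[1]-K[1,2])/K[1,1]
    if name=="wrist":
        r=np.hypot(x,y); d=np.array([np.sin(r)*x/r,np.sin(r)*y/r,np.cos(r)]) if r>0 else np.array([0,0,1.])
        o=obs or telemetry.get_obs(); T=np.eye(4);T[:3,:3]=R.from_euler('xyz',o["orientation"],degrees=True).as_matrix();T[:3,3]=o["tool_pos"]
        E=T@np.array(c["tool_from_camera"])
    else: d=np.array([x,y,1.]);E=np.array(c["extrinsics"])
    return E[:3,3],E[:3,:3]@d
def atz(name,uv,z,obs=None):
    o,d=ray(name,uv,obs); return o+d*(z-o[2])/d[2]
def proj(name,P,obs=None):
    c=viewer.camera_info(name);K=np.array(c["intrinsics"])
    if name=="wrist":
        o=obs or telemetry.get_obs(); T=np.eye(4);T[:3,:3]=R.from_euler('xyz',o["orientation"],degrees=True).as_matrix();T[:3,3]=o["tool_pos"]
        E=T@np.array(c["tool_from_camera"])
    else: E=np.array(c["extrinsics"])
    p=np.linalg.inv(E)@np.append(P,1); p=p[:3]
    if name=="wrist":
        t=np.arctan2(np.hypot(p[0],p[1]),p[2]);q=p[:2]/np.hypot(p[0],p[1])*t
    else:q=p[:2]/p[2]
    return q*[K[0,0],K[1,1]]+K[:2,2]
E
python3 - <<'E'
from h import *
o=telemetry.get_obs();print(o)
for n in ["scene","side","wrist"]:
    im=snap(n,n+"0.png"); print(n,viewer.camera_info(n))
E
```

```text
{'clock': 0.0, 'joint_pos': array([ 8.76701254e+01,  2.05905222e+01,  6.34836460e-01, -2.01174774e-02,
       -7.01341914e+01, -1.65079907e+01]), 'qvel': array([ 0.04116155, -0.03770211, -0.06547008, -0.07463388, -0.1387856 ,
       -0.06385269]), 'tau': array([ 3.05304602e-04, -5.82709908e+01,  2.93059123e+01,  6.99741080e+00,
        6.97597337e-03, -1.46000339e-04]), 'tool_pos': array([0.21780778, 0.63839604, 0.22564105]), 'orientation': array([ 1.79908453e+02, -7.40872414e-03, -1.88447105e+01]), 'force': array([-0.38269162,  0.06059246, -0.06296161]), 'moment': array([-0.02476871,  0.04877058, -0.00078752]), 'gripper_force': 0.0, 'opening': 0.0876514573882975}
scene {'intrinsics': array([[402.74061626,   0.        , 282.89684462],
       [  0.        , 402.74061626, 205.16099724],
       [  0.        ,   0.        ,   1.        ]]), 'extrinsics': array([[ 0.84310364, -0.24223509,  0.4801025 ,  0.0232412 ],
       [-0.53772096, -0.38921545,  0.74790876, -0.74009662],
       [ 0.00569356, -0.88872577, -0.45840384,  0.56413869],
       [ 0.        ,  0.        ,  0.        ,  1.    
[... 281 characters left out ...]
0.53537929, -0.83675289,  0.6833111 ],
       [-0.00661408, -0.84273038, -0.53829524,  0.58471926],
       [ 0.        ,  0.        ,  0.        ,  1.        ]])}
wrist {'intrinsics': array([[325.1922621 ,   0.        , 281.52991989],
       [  0.        , 325.1922621 , 212.67744276],
       [  0.        ,   0.        ,   1.        ]]), 'tool_from_camera': array([[ 2.76735121e-04, -9.64317833e-01, -2.64747125e-01,
         7.02654542e-02],
       [ 9.99999831e-01,  4.02069738e-04, -4.19222471e-04,
         8.72827090e-04],
       [ 5.10710512e-04, -2.64746965e-01,  9.64317782e-01,
        -1.57031286e-01],
       [ 0.00000000e+00,  0.00000000e+00,  0.00000000e+00,
         1.00000000e+00]])}
```

View pics/scene0.png

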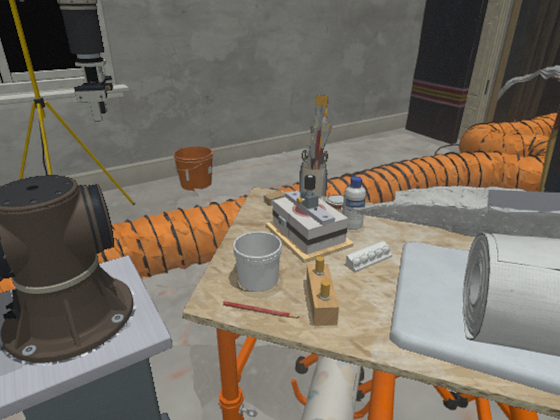

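View pics/side0.png

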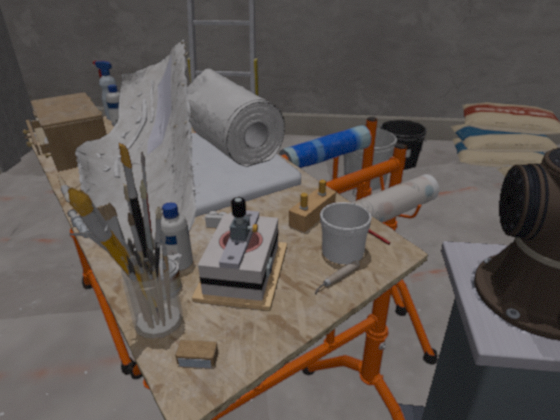

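View pics/wrist0.png

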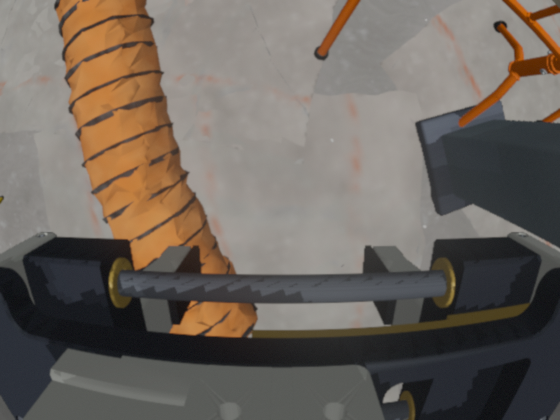

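The scene view shows the pin heads near (320,265) and (325,290) and the knob near (310,185). In the side view the pins are near (305,200) and (322,187), and the knob near (238,206). I'll enlarge these areas to measure them.

Run:
```python
from h import *
a=cv2.imread('pics/scene0.png')[165:345,220:400]; b=cv2.imread('pics/side0.png')[165:345,190:370]
c=np.hstack([cv2.resize(x,(400,400),interpolation=cv2.INTER_CUBIC) for x in (a,b)]); cv2.imwrite('pics/c0.png',c)
```

```text
(no output)
```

View pics/c0.png

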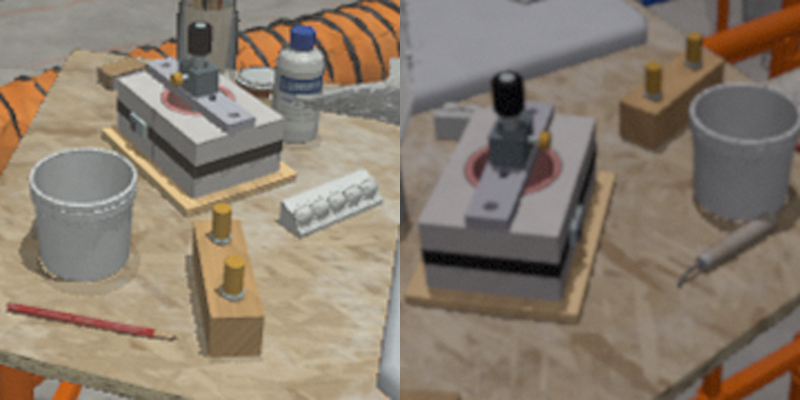

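Run:
```python
from h import *
S=lambda x,y:(220+x*.45,165+y*.45)
D=lambda x,y:(190+(x-400)*.45,165+y*.45)
def tri(a,b):
    A=np.zeros((3,3));v=np.zeros(3)
    for o,d in (ray("scene",a),ray("side",b)):
        d=d/np.linalg.norm(d);M=np.eye(3)-np.outer(d,d);A+=M;v+=M@o
    return np.linalg.solve(A,v)
for n,s,d,z in [("pinfar",(222,222),(653,80),.065),("pinnear",(234,273),(694,50),.065),("knob",(199,39),(508,95),.156),("hole -y?",(237,120),None,.094),("hole +y",(160,64),(490,207),.094),("tub rim",(84,180),(745,113),.094),("mouldg",(330,202),None,.015)]:
    print(n,tri(S(*s),D(*d)).round(4) if d else '',atz("scene",S(*s),z).round(4),atz("side",D(*d),z).round(4) if d else '')
```

```text
pinfar [ 0.465  -0.1964  0.0635] [ 0.4648 -0.1977  0.065 ] [ 0.464 -0.193  0.065]
pinnear [ 0.4259 -0.2637  0.0649] [ 0.4279 -0.2635  0.065 ] [ 0.4244 -0.2616  0.065 ]
knob [ 0.5737 -0.0044  0.155 ] [ 0.5727 -0.0059  0.156 ] [ 0.573  -0.0025  0.156 ]
hole -y?  [ 0.5656 -0.0892  0.094 ] 
hole +y [0.5752 0.0718 0.094 ] [0.5724 0.0703 0.094 ] [0.577  0.0701 0.094 ]
tub rim [ 0.3715 -0.0993  0.0901] [ 0.3684 -0.1046  0.094 ] [ 0.372  -0.0932  0.094 ]
mouldg  [ 0.6299 -0.1761  0.015 ]
```

```bash
cat >> h.py <<'E'
def go(*wps):
    "tool-frame row for each waypoint (x,y,z,yaw)"
    o=telemetry.get_obs();r=R.from_euler('xyz',o["orientation"],degrees=True)
    print('t',round(o["clock"],2),'pos',o["tool_pos"].round(4),'rpy',o["orientation"].round(2),'F',o["force"].round(1),'J',o["joint_pos"].round(1))
    for w in wps:
        t=r.inv().apply(np.array(w[:3])-o["tool_pos"]);a=(r.inv()*R.from_euler('xyz',[180,0,w[3]],degrees=True)).as_rotvec()
        print(w,'->',t.round(4).tolist(),a.round(4).tolist())
E
python3 - <<'E'
from h import *
for n,p in [("jar",(160,325)),("cork",(197,353)),("bottle",(178,268))]: print(n,atz("side",p,0.01).round(3))
print("brush tops",[ray("side",p)[0].round(3)+.35*ray("side",p)[1].round(3) for p in [(75,200),(125,150)]])
go((.36,.45,.27,-45),(.46,.25,.27,-80),(.47,.06,.27,-100),(.45,-.14,.27,-120),(.455,-.215,.26,-120))
E
```

```text
jar [0.688 0.163 0.01 ]
cork [0.607 0.216 0.01 ]
bottle [0.705 0.008 0.01 ]
brush tops [array([0.60845, 0.4023 , 0.40825]), array([0.57135, 0.3764 , 0.44115])]
t 0.15 pos [0.2179 0.6385 0.2258] rpy [ 1.7993e+02 -1.0000e-02 -1.8840e+01] F [ 0.1 -0.5  0.2] J [ 87.7  20.6   0.6  -0.  -70.1 -16.5]
(0.36, 0.45, 0.27, -45) -> [0.1954, 0.1326, -0.044] [0.0012, -0.0004, 0.4565]
(0.46, 0.25, 0.27, -80) -> [0.3546, 0.2895, -0.0438] [0.0011, -0.0008, 1.0674]
(0.47, 0.06, 0.27, -100) -> [0.4255, 0.4661, -0.0435] [0.0009, -0.001, 1.4165]
(0.45, -0.14, 0.27, -120) -> [0.4711, 0.6619, -0.0433] [0.0008, -0.0012, 1.7655]
(0.455, -0.215, 0.26, -120) -> [0.5001, 0.7312, -0.0332] [0.0008, -0.0012, 1.7655]
```

carry_out --pt "0.195 0.133 -0.044 0 0 0.456" --pt "0.195 0.133 -0.044 0 0 0.456" --pt "0.195 0.133 -0.044 0 0 0.456" --pt "0.195 0.133 -0.044 0 0 0.456" --pt "0.355 0.29 -0.044 0 0 1.067" --pt "0.355 0.29 -0.044 0 0 1.067" --pt "0.355 0.29 -0.044 0 0 1.067" --pt "0.355 0.29 -0.044 0 0 1.067"

```text
clock: 1.15
tool_pos: [0.4609, 0.2471, 0.2707]
orientation: [-180.0, 0.0, -80.3]
force: [1.2, -0.2, -0.4]
opening: 0.0875
gripper_force: 0.0
```

Run:
```python
from h import *
go((.47,.06,.27,-100),(.46,-.12,.27,-115),(.465,-.1965,.20,-120),(.43,-.16,.27,-120))
```

```text
t 1.15 pos [0.4609 0.2471 0.2707] rpy [-180.      0.    -80.26] F [ 1.2 -0.2 -0.4] J [ 49.7   4.6 -14.3  -0.  -71.1 -40. ]
(0.47, 0.06, 0.27, -100) -> [0.186, 0.0226, 0.0007] [-0.0, 0.0001, 0.3444]
(0.46, -0.12, 0.27, -115) -> [0.3617, 0.0629, 0.0006] [0.0, 0.0001, 0.6062]
(0.465, -0.1965, 0.2, -120) -> [0.438, 0.0709, 0.0706] [0.0, 0.0001, 0.6935]
(0.43, -0.16, 0.27, -120) -> [0.3961, 0.0993, 0.0006] [0.0, 0.0001, 0.6935]
```

carry_out --pt "0.186 0.023 0 0 0 0.344" --pt "0.186 0.023 0 0 0 0.344" --pt "0.186 0.023 0 0 0 0.344" --pt "0.362 0.063 0 0 0 0.606" --pt "0.362 0.063 0 0 0 0.606" --pt "0.438 0.071 0.07 0 0 0.694" --pt "0.438 0.071 0.07 0 0 0.694" --pt "0.438 0.071 0.07 0 0 0.694"

```text
clock: 2.15
tool_pos: [0.4651, -0.1963, 0.1985]
orientation: [179.8, -0.1, -119.9]
force: [0.1, 1.2, 0.4]
opening: 0.0878
gripper_force: 0.0
```

Run:
```python
from h import *
go((.465,-.1965,.2,-120))
o=telemetry.get_obs()
snap("wrist","w1.png")
for P in [(.465,-.1965,.081),(.426,-.2637,.081)]: print(proj("wrist",np.array(P),o).round(1))
```

```text
t 2.15 pos [ 0.4651 -0.1963  0.1985] rpy [ 1.7984e+02 -7.0000e-02 -1.1990e+02] F [0.1 1.2 0.4] J [ -0.6   5.8 -22.7  -0.  -61.7 -29.3]
(0.465, -0.1965, 0.2, -120) -> [0.0002, -0.0001, -0.0015] [0.0028, -0.0012, 0.0017]
[280.2 209. ]
[280.5 118.8]
```

View pics/w1.png

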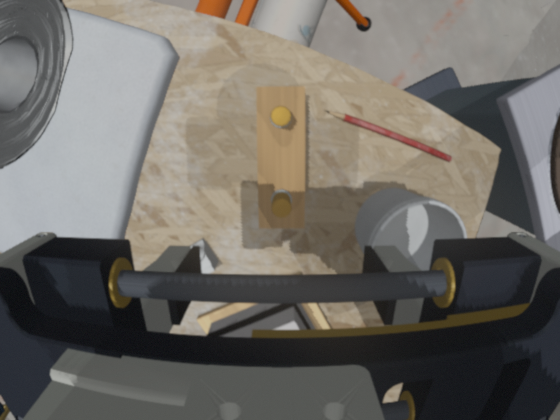

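The wrist view shows the pin tops at about (282,117) and (282,205), near the predicted pixels. The rack lines up with the image.

Run:
```python
from h import *
o=telemetry.get_obs()
a=atz("wrist",(281.5,204.5),.081,o);b=atz("wrist",(281.5,117),.081,o);print(a,b,b-a,np.hypot(*(b-a)[:2]))
go((a[0],a[1],.07,-120),(a[0],a[1],.0495,-120))
```

```text
[ 0.46158096 -0.20032814  0.081     ] [ 0.42423996 -0.26530541  0.081     ] [-0.037341   -0.06497727  0.        ] 0.07494261771643379
t 2.2 pos [ 0.4649 -0.197   0.1976] rpy [ 1.7977e+02 -1.1000e-01 -1.1990e+02] F [-0.6 -1.  -0.4] J [ -0.6   5.9 -22.7  -0.  -61.7 -29.2]
(np.float64(0.4615809640170914), np.float64(-0.20032814395846743), 0.07, -120) -> [0.0043, 0.0007, 0.1276] [0.004, -0.002, 0.0017]
(np.float64(0.4615809640170914), np.float64(-0.20032814395846743), 0.0495, -120) -> [0.0043, 0.0006, 0.1481] [0.004, -0.002, 0.0017]
```

carry_out --pt "0.002 0.0005 0.06 0.003 0 0" --pt "0.002 0.0005 0.11 0.003 0 0" --pt "0.002 0.0005 0.135 0.003 0 0" --pt "0.002 0.0005 0.149 0.003 0 0" --pt "0.002 0.0005 0.149 0.003 0 0"

```text
clock: 2.82
tool_pos: [0.4651, -0.1953, 0.0512]
orientation: [-179.9, -0.0, -119.7]
force: [0.9, 0.4, 0.2]
opening: 0.0877
gripper_force: 0.0
```

carry_out --pt "0 0 0 0 0 0" --pt "0 0 0 0 0 0" --pt "0 0 0 0 0 0" --pt "0 0 0 0 0 0" --pt "0 0 0 0 0 0" --pt "0 0 0 0 0 0" --grip -1

```text
clock: 3.58
tool_pos: [0.4652, -0.1955, 0.0516]
orientation: [-179.8, -0.0, -119.7]
force: [-0.9, -0.6, -0.2]
opening: 0.033
gripper_force: 0.0
```

Run:
```python
from h import *
go((.4635,-.198,.16,-120),(.50,-.16,.22,-105),(.573,-.095,.22,-90))
```

```text
t 3.58 pos [ 0.4652 -0.1955  0.0516] rpy [-179.83   -0.   -119.74] F [-0.9 -0.6 -0.2] J [ -0.4  15.5 -33.4   0.1 -41.  -29.5]
(0.4635, -0.198, 0.16, -120) -> [0.0031, -0.0001, -0.1084] [-0.003, -0.0, 0.0046]
(0.5, -0.16, 0.22, -105) -> [-0.048, -0.0131, -0.1684] [-0.003, -0.0004, -0.2572]
(0.573, -0.095, 0.22, -90) -> [-0.1407, -0.0443, -0.1683] [-0.0029, -0.0008, -0.519]
```

carry_out --pt "0.002 0 0.0015 0 0 0" --pt "0.002 0 0.0015 0 0 0" --pt "0.002 0 0.0015 0 0 0" --pt "0.002 0 0.0015 0 0 0" --pt "0.002 0 0.0015 0 0 0"

```text
clock: 4.2
tool_pos: [0.4642, -0.1972, 0.05]
orientation: [-179.8, -0.0, -119.7]
force: [0.2, -0.6, -0.3]
opening: 0.0172
gripper_force: 30.0
```

Run:
```python
from h import *
for i in range(3): go()
go((.4635,-.198,.16,-120),(.50,-.16,.22,-105),(.573,-.095,.22,-90))
```

```text
t 4.2 pos [ 0.4642 -0.1972  0.05  ] rpy [-179.83   -0.   -119.74] F [ 0.2 -0.6 -0.3] J [ -0.6  15.6 -33.5   0.1 -40.7 -29.2]
t 4.2 pos [ 0.4642 -0.1972  0.05  ] rpy [-179.83   -0.   -119.74] F [ 0.2 -0.6 -0.3] J [ -0.6  15.6 -33.5   0.1 -40.7 -29.2]
t 4.2 pos [ 0.4642 -0.1972  0.05  ] rpy [-179.83   -0.   -119.74] F [ 0.2 -0.6 -0.3] J [ -0.6  15.6 -33.5   0.1 -40.7 -29.2]
t 4.2 pos [ 0.4642 -0.1972  0.05  ] rpy [-179.83   -0.   -119.74] F [ 0.2 -0.6 -0.3] J [ -0.6  15.6 -33.5   0.1 -40.7 -29.2]
(0.4635, -0.198, 0.16, -120) -> [0.0011, -0.0001, -0.11] [-0.0029, -0.0, 0.0046]
(0.5, -0.16, 0.22, -105) -> [-0.05, -0.0131, -0.1699] [-0.0029, -0.0004, -0.2572]
(0.573, -0.095, 0.22, -90) -> [-0.1427, -0.0443, -0.1699] [-0.0028, -0.0008, -0.519]
```

Run:
```python
from h import *
go((.464,-.198,.17,-120),(.573,.10,.25,-90))
```

```text
t 4.2 pos [ 0.4642 -0.1972  0.05  ] rpy [-179.83   -0.   -119.74] F [ 0.2 -0.6 -0.3] J [ -0.6  15.6 -33.5   0.1 -40.7 -29.2]
(0.464, -0.198, 0.17, -120) -> [0.0008, -0.0006, -0.12] [-0.0029, -0.0, 0.0046]
(0.573, 0.1, 0.25, -90) -> [-0.312, 0.0523, -0.2001] [-0.0028, -0.0008, -0.519]
```

carry_out --pt "0 0 -0.04 0 0 0" --pt "0 0 -0.1 0 0 0" --pt "0 0 -0.16 0 0 0" --pt "-0.05 0.008 -0.2 0 0 -0.1" --pt "-0.11 0.018 -0.2 0 0 -0.2" --pt "-0.17 0.028 -0.2 0 0 -0.3" --pt "-0.23 0.038 -0.2 0 0 -0.4" --pt "-0.29 0.048 -0.2 0 0 -0.519"

```text
clock: 5.2
tool_pos: [0.5661, 0.0808, 0.2501]
orientation: [-179.8, -0.1, -89.8]
force: [1.8, -0.4, -0.7]
opening: 0.0172
gripper_force: 30.0
```

carry_out --pt "-0.022 0 0 0 0 0" --pt "-0.022 0 0 0 0 0" --pt "-0.022 0 0 0 0 0"

```text
clock: 5.58
tool_pos: [0.5655, 0.1, 0.2499]
orientation: [-179.9, -0.1, -90.0]
force: [-0.7, -2.1, -0.9]
opening: 0.0176
gripper_force: 30.0
```

Run:
```python
from h import *
go((.573,.10,.25,-90))
o=telemetry.get_obs();print(o["opening"],o["gripper_force"])
import json
json.dump({k:np.array(o[k]).tolist() for k in("tool_pos","orientation")},open('o2.json','w'))
snap("wrist","w2.png")
im=cv2.imread('pics/w2.png')[40:340,120:440];cv2.imwrite('pics/w2c.png',cv2.resize(im,(640,600),interpolation=cv2.INTER_CUBIC))
for P in [(.5737,-.004,.172),(.575,.0705,.094),(.572,-.076,.094)]: print(proj("wrist",np.array(P),o).round(1))
```

```text
t 5.58 pos [0.5655 0.1    0.2499] rpy [-1.7987e+02 -1.0000e-01 -9.0040e+01] F [-0.7 -2.1 -0.9] J [ 29.6  10.2 -10.5   0.2 -69.3 -29.7]
(0.573, 0.1, 0.25, -90) -> [0.0, -0.0075, -0.0001] [-0.0023, -0.0017, -0.0007]
0.017552103235574764 29.999513626098633
[268.6  81.2]
[270.8 169.3]
[273.8  21.2]
```

View pics/w2c.png

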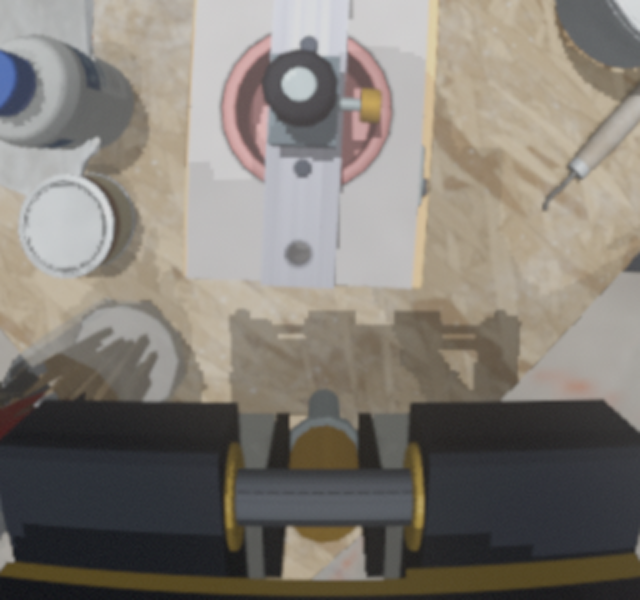

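The view shows hole a at crop (299,253), the knob top at (299,85), and the held pin's tip near (323,397).

Run:
```python
from h import *
import json
o=json.load(open('o2.json'))
c=lambda x,y:(120+x/2,40+y/2)
h=atz("wrist",c(299,253),.094,o);k=atz("wrist",c(299,85),.172,o)
print(h,k,h-k)
p=np.array(o["tool_pos"]);print("tip proj",(proj("wrist",p-[0,0,.043],o)-[120,40])*2)
for x in ((262,285),(339,285),(275,0),(351,0)): print(atz("wrist",c(*x),.094,o).round(4))
go((h[0],h[1],.16,-90))
```

```text
[0.57625477 0.06776573 0.094     ] [ 0.57304109 -0.00301854  0.172     ] [ 0.00321369  0.07078427 -0.078     ]
tip proj [320.1321007  394.76051701]
[0.5945 0.0834 0.094 ]
[0.5568 0.0835 0.094 ]
[ 0.5875 -0.0565  0.094 ]
[ 0.5513 -0.0563  0.094 ]
t 5.62 pos [0.5655 0.0997 0.25  ] rpy [-1.7985e+02 -9.0000e-02 -9.0070e+01] F [-0.1  0.4 -0.1] J [ 29.6  10.2 -10.5   0.2 -69.3 -29.7]
(np.float64(0.5762547742113102), np.float64(0.06776572863090852), 0.16, -90) -> [0.0318, -0.0105, 0.0901] [-0.0026, -0.0015, -0.0012]
```

carry_out --pt "0.031 -0.0105 0.04 -0.0025 -0.0015 0" --pt "0.031 -0.0105 0.08 -0.0025 -0.0015 0" --pt "0.031 -0.0105 0.098 -0.0025 -0.0015 0" --pt "0.031 -0.0105 0.098 -0.0025 -0.0015 0" --pt "0.031 -0.0105 0.098 -0.0025 -0.0015 0"

```text
clock: 6.25
tool_pos: [0.5773, 0.0691, 0.1533]
orientation: [-179.9, 0.0, -90.0]
force: [0.6, 0.0, -1.4]
opening: 0.0171
gripper_force: 30.0
```

Run:
```python
from h import *
go((.576,.069,.12,-90))
o=telemetry.get_obs()
snap("wrist","w3.png")
x0,y0=200,130
im=cv2.imread('pics/w3.png')[y0:y0+150,x0:x0+160];cv2.imwrite('pics/w3c.png',cv2.resize(im,(640,600),interpolation=cv2.INTER_CUBIC))
p=np.array(o["tool_pos"])
for P in [p-[0,0,.043],(.576,.069,.094),(.586,.069,.094),(.576,.079,.094)]: print(((proj("wrist",np.array(P),o)-[x0,y0])*4).round(1))
```

```text
t 6.25 pos [0.5773 0.0691 0.1533] rpy [-1.799e+02  2.000e-02 -9.004e+01] F [ 0.6  0.  -1.4] J [ 26.1  15.1 -17.3   0.  -57.5 -26.2]
(0.576, 0.069, 0.12, -90) -> [0.0001, 0.0014, 0.0332] [-0.0018, 0.0004, -0.0007]
[320.1 429. ]
[328.  397.1]
[270.9 397.1]
[328.  450.6]
```

View pics/w3c.png

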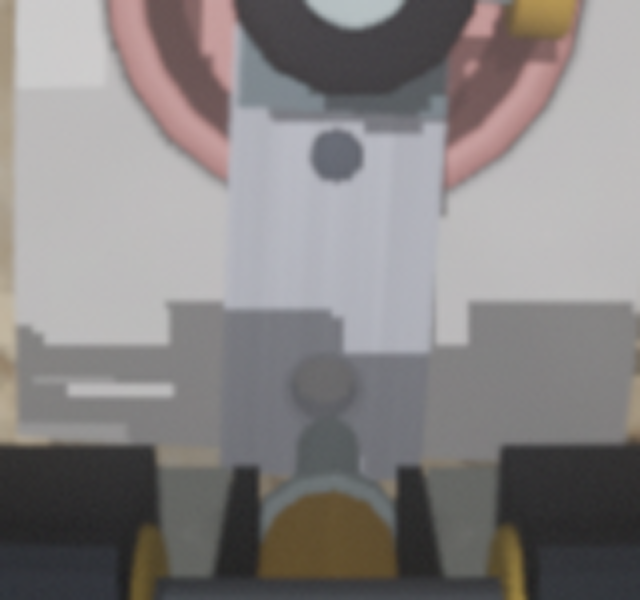

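Hole centre is at crop (323,384) and the pin tip at about (328,431). A tip right over the hole would see it at (328,399), so I'll shift about 1 mm in +x and 2.5 mm in -y, then go in.

carry_out --pt "0.0025 -0.001 0.005 -0.0018 0 0" --pt "0.0025 -0.001 0.01 -0.0018 0 0" --pt "0.0025 -0.001 0.015 -0.0018 0 0" --pt "0.0025 -0.001 0.02 -0.0018 0 0" --pt "0.0025 -0.001 0.024 -0.0018 0 0" --pt "0.0025 -0.001 0.027 -0.0018 0 0"

```text
clock: 7.05
tool_pos: [0.5777, 0.067, 0.1247]
orientation: [179.9, -0.0, -90.0]
force: [0.4, -1.5, 0.7]
opening: 0.0172
gripper_force: 30.0
```

carry_out --pt "0 0 0.005 0 0 0" --pt "0 0 0.01 0 0 0" --pt "0 0 0.015 0 0 0" --pt "0 0 0.019 0 0 0" --pt "0 0 0.022 0 0 0" --pt "0 0 0.022 0 0 0"

```text
clock: 7.8
tool_pos: [0.5776, 0.067, 0.1026]
orientation: [179.9, -0.0, -90.0]
force: [2.1, -2.2, -3.0]
opening: 0.0172
gripper_force: 30.0
```

carry_out --pt "0 0 0.0015 0 0 0" --pt "0 0 0.003 0 0 0" --pt "0 0 0.003 0 0 0"

```text
clock: 8.18
tool_pos: [0.5777, 0.067, 0.1]
orientation: [179.9, 0.0, -90.0]
force: [2.4, -2.4, -0.6]
opening: 0.0177
gripper_force: 30.0
```

carry_out --pt "0 0 0.001 0 0 0" --pt "0 0 0.002 0 0 0" --pt "0 0 0.002 0 0 0"

```text
clock: 8.55
tool_pos: [0.5777, 0.0671, 0.0987]
orientation: [179.9, -0.0, -90.0]
force: [-0.3, -2.3, 6.1]
opening: 0.0173
gripper_force: 30.0
```

The collar has made contact at z = 0.099, as expected. Releasing.

carry_out --pt "0 0 0 0 0 0" --pt "0 0 0 0 0 0" --pt "0 0 0 0 0 0" --pt "0 0 0 0 0 0" --grip 0.2

```text
clock: 9.05
tool_pos: [0.5775, 0.0671, 0.0978]
orientation: [179.9, -0.0, -90.0]
force: [0.3, 1.2, 0.0]
opening: 0.0505
gripper_force: 0.0
```

carry_out --pt "0 0 -0.02 0 0 0" --pt "0 0 -0.08 0 0 0" --pt "0 0 -0.13 0 0 0" --pt "0 0 -0.13 0 0 0" --pt "0 0 -0.13 0 0 0"

```text
clock: 9.68
tool_pos: [0.5774, 0.0671, 0.2277]
orientation: [179.9, 0.0, -90.0]
force: [-0.4, -0.3, -1.0]
opening: 0.0524
gripper_force: 0.0
```

Run:
```python
from h import *
print(telemetry.get_obs()["opening"])
go((.50,-.13,.23,-110),(.425,-.266,.2,-120),(.4245,-.2655,.051,-120))
```

```text
0.052408413647521156
t 9.68 pos [0.5774 0.0671 0.2277] rpy [ 1.7989e+02  3.0000e-02 -9.0010e+01] F [-0.4 -0.3 -1. ] J [ 25.8  11.8 -11.3  -0.1 -67.  -25.8]
(0.5, -0.13, 0.23, -110) -> [0.1971, 0.0774, -0.0023] [0.002, 0.0002, 0.3489]
(0.425, -0.266, 0.2, -120) -> [0.3332, 0.1523, 0.0278] [0.002, -0.0, 0.5234]
(0.4245, -0.2655, 0.051, -120) -> [0.3327, 0.1525, 0.1768] [0.002, -0.0, 0.5234]
```

carry_out --pt "0.06 0.024 -0.004 0 0 0.1" --pt "0.12 0.047 -0.004 0 0 0.2" --pt "0.18 0.07 -0.002 0 0 0.3" --pt "0.235 0.1 0 0 0 0.4" --pt "0.285 0.128 0.015 0 0 0.48" --pt "0.333 0.1525 0.028 0.002 0 0.523" --pt "0.333 0.1525 0.028 0.002 0 0.523" --pt "0.333 0.1525 0.028 0.002 0 0.523"

```text
clock: 10.68
tool_pos: [0.4247, -0.266, 0.1992]
orientation: [179.9, -0.1, -120.0]
force: [0.7, 0.1, 0.5]
opening: 0.0526
gripper_force: 0.0
```

Run:
```python
from h import *
go((.4244,-.266,.051,-120))
o=telemetry.get_obs()
snap("wrist","w4.png")
x0,y0=160,100
im=cv2.imread('pics/w4.png')[y0:y0+180,x0:x0+240];cv2.imwrite('pics/w4c.png',cv2.resize(im,(800,600),interpolation=cv2.INTER_CUBIC))
for P in [(.4244,-.266,.081),(.4344,-.266,.081),(.4244,-.256,.081)]: print(((proj("wrist",np.array(P),o)-[x0,y0])*10/3).round(1))
```

```text
t 10.68 pos [ 0.4247 -0.266   0.1992] rpy [ 1.7992e+02 -5.0000e-02 -1.2002e+02] F [0.7 0.1 0.5] J [ -9.5   5.3 -23.1   0.  -61.7 -20.5]
(0.4244, -0.266, 0.051, -120) -> [0.0, 0.0001, 0.1482] [0.0014, -0.0009, -0.0004]
[402.5 362.8]
[369.6 381.2]
[421.4 394.4]
```

View pics/w4c.png

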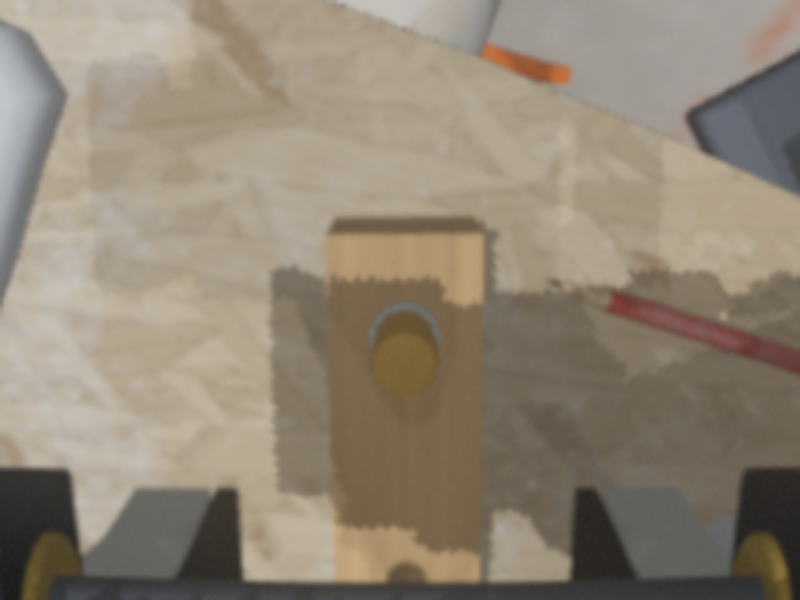

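The pin's top is at (405,361), within 1 mm of the prediction. Descending and gripping.

carry_out --pt "0 0 0.06 0 0 0" --pt "0 0 0.11 0 0 0" --pt "0 0 0.135 0 0 0" --pt "0 0 0.149 0 0 0" --pt "0 0 0.149 0 0 0" --pt "0 0 0.149 0 0 0"

```text
clock: 11.48
tool_pos: [0.4264, -0.2659, 0.0523]
orientation: [-179.9, 0.0, -119.9]
force: [-0.5, -0.4, 0.2]
opening: 0.0531
gripper_force: 0.0
```

carry_out --pt "0 0 0 0 0 0" --pt "0 0 0 0 0 0" --pt "0 0 0 0 0 0" --pt "0 0 0 0 0 0" --pt "0 0 0 0 0 0" --pt "0 0 0 0 0 0" --pt "0 0 0 0 0 0" --grip -1

```text
clock: 12.35
tool_pos: [0.4253, -0.266, 0.0513]
orientation: [-180.0, -0.0, -120.0]
force: [0.0, 0.2, 3.3]
opening: 0.0172
gripper_force: 30.0
```

Run:
```python
from h import *
go((.4245,-.266,.17,-120),(.5705,-.077,.17,-90),(.5705,-.077,.152,-90))
```

```text
t 12.35 pos [ 0.4253 -0.266   0.0513] rpy [-1.7997e+02 -2.0000e-02 -1.1996e+02] F [0.  0.2 3.3] J [ -9.5  15.3 -33.7   0.  -41.  -20.5]
(0.4245, -0.266, 0.17, -120) -> [0.0004, 0.0006, -0.1187] [-0.0005, -0.0004, 0.0007]
(0.5705, -0.077, 0.17, -90) -> [-0.2362, -0.0315, -0.1187] [-0.0004, -0.0005, -0.5229]
(0.5705, -0.077, 0.152, -90) -> [-0.2362, -0.0314, -0.1007] [-0.0004, -0.0005, -0.5229]
```

carry_out --pt "0 0 -0.04 0 0 0" --pt "0 0 -0.1 0 0 0" --pt "-0.03 -0.003 -0.14 0 0 -0.05" --pt "-0.085 -0.01 -0.14 0 0 -0.2" --pt "-0.14 -0.018 -0.14 0 0 -0.35" --pt "-0.195 -0.026 -0.13 0 0 -0.48" --pt "-0.236 -0.032 -0.115 0 0 -0.523" --pt "-0.236 -0.032 -0.101 0 0 -0.523"

```text
clock: 13.35
tool_pos: [0.5722, -0.0752, 0.1508]
orientation: [180.0, -0.0, -89.8]
force: [-1.1, 0.4, -1.3]
opening: 0.0172
gripper_force: 30.0
```

carry_out --pt "0 0 0 0 0 0" --pt "0 0 0 0 0 0"

```text
clock: 13.6
tool_pos: [0.5706, -0.0782, 0.1525]
orientation: [-180.0, -0.0, -90.1]
force: [0.1, -0.2, -0.3]
opening: 0.0173
gripper_force: 30.0
```

Run:
```python
from h import *
go((.5712,-.077,.152,-90))
o=telemetry.get_obs()
snap("wrist","w5.png")
x0,y0=200,130
im=cv2.imread('pics/w5.png')[y0:y0+150,x0:x0+160];cv2.imwrite('pics/w5c.png',cv2.resize(im,(640,600),interpolation=cv2.INTER_CUBIC))
p=np.array(o["tool_pos"])
for P in [p-[0,0,.043],(p[0],p[1],.094),(p[0]+.01,p[1],.094),(p[0],p[1]+.01,.094)]: print(((proj("wrist",np.array(P),o)-[x0,y0])*4).round(1))
```

```text
t 13.6 pos [ 0.5706 -0.0782  0.1525] rpy [-1.7998e+02 -4.0000e-02 -9.0060e+01] F [ 0.1 -0.2 -0.3] J [ 11.7  14.7 -18.    0.  -57.3 -11.8]
(0.5712, -0.077, 0.152, -90) -> [-0.0012, -0.0006, 0.0005] [-0.0004, -0.0007, -0.001]
[319.8 429.3]
[320.1 399.4]
[262.9 399.4]
[320.2 453. ]
```

View pics/w5c.png

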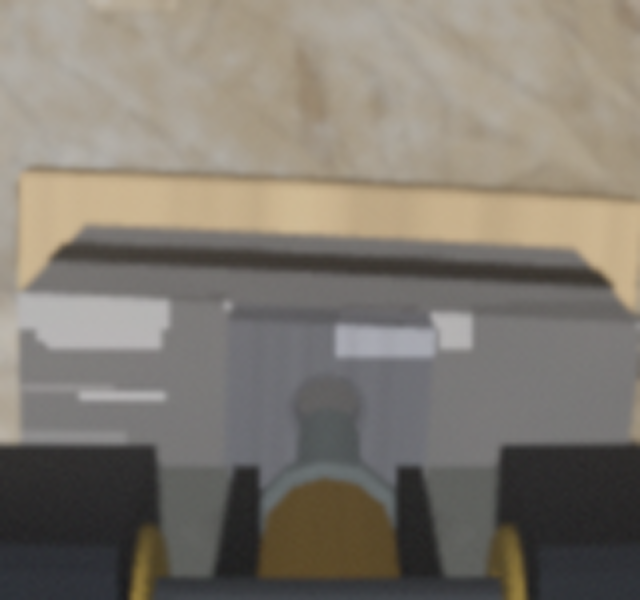

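The hole's centre is at about (326,404), against about (328,400) expected under the tip. The correction is +0.5 mm in x and +0.9 mm in y.

carry_out --pt "-0.0009 -0.0005 0.005 0 0 0" --pt "-0.0009 -0.0005 0.01 0 0 0" --pt "-0.0009 -0.0005 0.015 0 0 0" --pt "-0.0009 -0.0005 0.02 0 0 0" --pt "-0.0009 -0.0005 0.024 0 0 0" --pt "-0.0009 -0.0005 0.027 0 0 0"

```text
clock: 14.4
tool_pos: [0.5714, -0.0765, 0.1248]
orientation: [180.0, -0.0, -90.0]
force: [-0.6, -0.0, -0.4]
opening: 0.0171
gripper_force: 30.0
```

carry_out --pt "0 0 0.005 0 0 0" --pt "0 0 0.01 0 0 0" --pt "0 0 0.015 0 0 0" --pt "0 0 0.019 0 0 0" --pt "0 0 0.022 0 0 0" --pt "0 0 0.022 0 0 0"

```text
clock: 15.15
tool_pos: [0.5713, -0.0766, 0.1029]
orientation: [180.0, -0.0, -90.0]
force: [-0.0, -0.6, -0.2]
opening: 0.017
gripper_force: 30.0
```

carry_out --pt "0 0 0.001 0 0 0" --pt "0 0 0.002 0 0 0" --pt "0 0 0.003 0 0 0" --pt "0 0 0.003 0 0 0"

```text
clock: 15.65
tool_pos: [0.5715, -0.0766, 0.1004]
orientation: [-180.0, -0.0, -90.0]
force: [-1.2, -0.5, 1.8]
opening: 0.0171
gripper_force: 30.0
```

carry_out --pt "0 0 0.001 0 0 0" --pt "0 0 0.002 0 0 0" --pt "0 0 0.002 0 0 0"

```text
clock: 16.02
tool_pos: [0.5715, -0.0767, 0.1002]
orientation: [-179.9, -0.1, -90.0]
force: [-7.3, 2.4, 16.2]
opening: 0.0176
gripper_force: 30.0
```

carry_out --pt "0 0 0 0 0 0" --pt "0 0 0 0 0 0" --pt "0 0 0 0 0 0" --pt "0 0 0 0 0 0" --grip 0.2

```text
clock: 16.52
tool_pos: [0.5713, -0.0766, 0.0979]
orientation: [180.0, -0.0, -90.0]
force: [0.3, 0.1, 1.2]
opening: 0.05
gripper_force: 0.0
```

carry_out --pt "0 0 -0.02 0 0 0" --pt "0 0 -0.08 0 0 0" --pt "0 0 -0.13 0 0 0" --pt "0 0 -0.13 0 0 0" --pt "0 0 -0.13 0 0 0"

```text
clock: 17.15
tool_pos: [0.571, -0.0765, 0.2278]
orientation: [180.0, -0.0, -90.0]
force: [-0.9, -0.5, 0.1]
opening: 0.0527
gripper_force: 0.0
```

Run:
```python
from h import *
go((.5745,-.005,.23,-90),(.5745,-.005,.138,-90))
snap("scene","s6.png");snap("side","d6.png")
a=cv2.imread('pics/scene0.png')*0
a=cv2.imread('pics/s6.png')[165:265,250:350]; b=cv2.imread('pics/d6.png')[180:280,190:290]
cv2.imwrite('pics/c6.png',np.hstack([cv2.resize(x,(400,400),interpolation=cv2.INTER_CUBIC) for x in (a,b)]))
```

```text
t 17.15 pos [ 0.571  -0.0765  0.2278] rpy [180.    -0.   -90.01] F [-0.9 -0.5  0.1] J [ 11.8  11.2 -12.    0.  -66.7 -11.8]
(0.5745, -0.005, 0.23, -90) -> [-0.0715, -0.0035, -0.0022] [0.0, -0.0001, -0.0003]
(0.5745, -0.005, 0.138, -90) -> [-0.0715, -0.0035, 0.0898] [0.0, -0.0001, -0.0003]
```

View pics/c6.png

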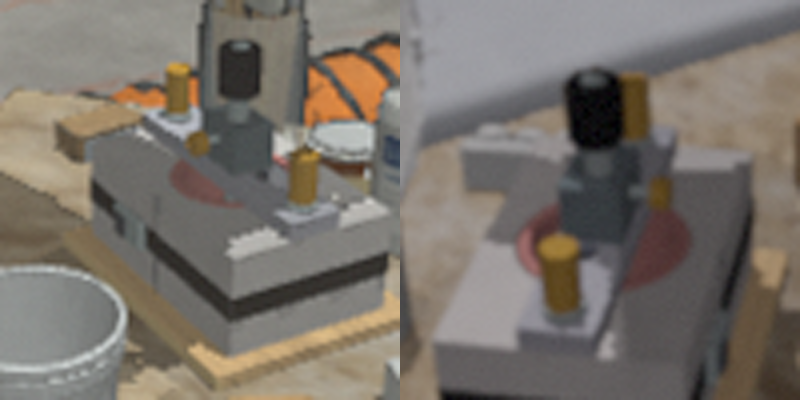

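Both pins stand home, with their collars on the bridge at each end. The knob sits at the midpoint of the two pins, (0.5745, -0.0048).

carry_out --pt "-0.04 -0.002 0 0 0 0" --pt "-0.0717 -0.0035 0 0 0 0" --pt "-0.0717 -0.0035 0.03 0 0 0" --pt "-0.0717 -0.0035 0.06 0 0 0" --pt "-0.0717 -0.0035 0.08 0 0 0" --pt "-0.0717 -0.0035 0.091 0 0 0" --pt "-0.0717 -0.0035 0.091 0 0 0" --pt "-0.0717 -0.0035 0.091 0 0 0"

```text
clock: 18.25
tool_pos: [0.5754, -0.0049, 0.1377]
orientation: [-179.9, -0.0, -90.0]
force: [-0.2, 0.5, 0.4]
opening: 0.0524
gripper_force: 0.0
```

carry_out --pt "0 0 0 0 0 0" --pt "0 0 0 0 0 0" --pt "0 0 0 0 0 0" --pt "0 0 0 0 0 0" --pt "0 0 0 0 0 0" --pt "0 0 0 0 0 0" --pt "0 0 0 0 0 0" --pt "0 0 0 0 0 0" --grip -1

```text
clock: 19.25
tool_pos: [0.575, -0.0049, 0.1374]
orientation: [-180.0, -0.0, -90.0]
force: [-0.5, -0.5, 6.1]
opening: 0.0272
gripper_force: 30.0
```

carry_out --pt "0 0 -0.004 0 0 0" --pt "0 0 -0.01 0 0 0" --pt "0 0 -0.016 0 0 0" --pt "0 0 -0.022 0 0 0" --pt "0 0 -0.027 0 0 0" --pt "0 0 -0.03 0 0 0" --pt "0 0 -0.03 0 0 0" --pt "0 0 -0.03 0 0 0"

```text
clock: 20.25
tool_pos: [0.5748, -0.0049, 0.1669]
orientation: [180.0, -0.0, -90.0]
force: [-0.2, -0.4, -1.2]
opening: 0.0276
gripper_force: 30.0
```

carry_out --pt "0 0 0 0 0 0" --pt "0 0 0 0 0 0" --pt "0 0 0 0 0 0" --pt "0 0 0 0 0 0"

```text
clock: 20.75
tool_pos: [0.5748, -0.0049, 0.1671]
orientation: [-180.0, -0.0, -90.0]
force: [0.1, 0.8, -2.8]
opening: 0.0276
gripper_force: 30.0
```

Run:
```python
from h import *
go()
snap("scene","s7.png");snap("side","d7.png");go()
a=cv2.imread('pics/s7.png')[165:235,275:345]; b=cv2.imread('pics/d7.png')[180:250,200:270]
cv2.imwrite('pics/c7.png',np.hstack([cv2.resize(x,(400,400),interpolation=cv2.INTER_CUBIC) for x in (a,b)]))
```

```text
t 20.75 pos [ 0.5748 -0.0049  0.1671] rpy [-1.7999e+02 -3.0000e-02 -9.0000e+01] F [ 0.1  0.8 -2.8] J [ 19.   13.8 -17.    0.  -59.1 -19. ]
t 20.85 pos [ 0.5749 -0.0048  0.1671] rpy [-1.7999e+02 -3.0000e-02 -9.0000e+01] F [ 0.3  0.5 -1.5] J [ 19.   13.8 -17.    0.  -59.1 -19. ]
```

View pics/c7.png

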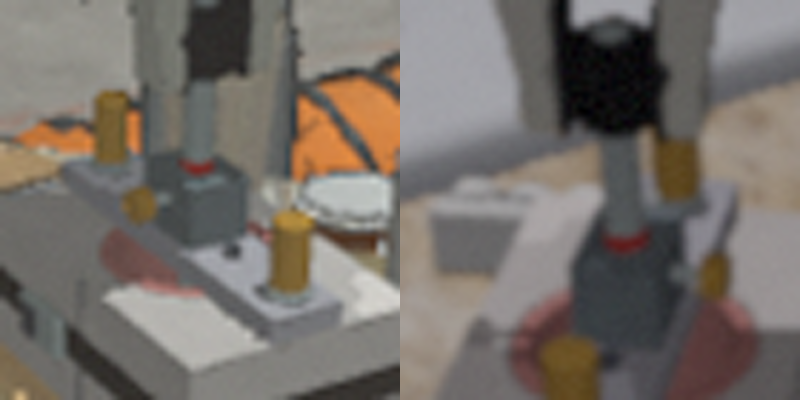

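carry_out --pt "0 0 -0.0003 0 0 0" --pt "0 0 -0.0003 0 0 0" --pt "0 0 -0.0003 0 0 0" --pt "0 0 -0.0003 0 0 0"

```text
clock: 21.35
tool_pos: [0.5748, -0.0049, 0.1674]
orientation: [-180.0, -0.0, -90.0]
force: [-0.0, 0.7, -2.6]
opening: 0.0276
gripper_force: 30.0
```

```bash
python3 -c "
from h import *
go();print(telemetry.get_obs()['gripper_force']);print(workorder.close_job())"
```

```text
t 21.35 pos [ 0.5748 -0.0049  0.1674] rpy [-1.7999e+02 -3.0000e-02 -9.0000e+01] F [-0.   0.7 -2.6] J [ 19.   13.8 -17.    0.  -59.2 -19. ]
29.999637007713318
the job is handed in; nothing more can be done
None
```

I handed the job in at 21.35 s: both pins are home in the bridge, and the arm is still gripping the core rod 30.0 mm up by the arm's own reading, with the red ring showing just above the block in the last pictures.

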